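# Make the disc deburring machine safe and slacken its disc knob

### The job

The deburring machine has stopped but its power switch is still on. Slide the switch across to off, the end nearer the round speed dial, and then slacken the wing knob that clamps the abrasive disc by at least half a turn, so that the disc can be changed; the knob has a left-hand thread. Leave the speed dial as it is set and everything else where it lies, and let go.

Things in the scene. Friction and masses are not known exactly. Their poses are not given: they have to be found in the camera images.
- switch_ridge (a point): Centre of the top of the power switch's small grey plastic ridge, the part to push: 12 mm up the slope, 4 mm along its travel, standing 4.5 mm above the panel. Axes: x up the slope towards the machine's pan, y along the panel (to the left seen from the robot), z out of the panel along its normal, which leans 35 degrees from vertical to the machine's front. Off lies towards -y.
- switch_bezel: Flush 22 x 46 mm steel bezel of the switch in the flat sloping panel on the machine's front, the robot's side; the slide lies flush in it but for the ridge. Origin at its centre on the panel's surface, axes as the ridge's. The panel is free for 50 mm to either side of it. Shut fingertips, just clear of the panel, can be laid against the ridge's +y side and pushed along -y.
- pan_rim (a point): Centre of the rim of the machine's round aluminium pan, in which the disc lies: 192 mm across inside, flaring to 238 mm over its rolled rim. The rim stands 110 mm above the switch's ridge and only 6 mm behind it (level distance), so an upright gripper's body strikes it: come to the switch along the panel's normal.
- power_switch (a joint): Slide of the power switch, m: 0 = on (start), 0.010 = off. A snap spring holds it at either end: it takes about 5 N to start it, less towards the middle, and past the middle (0.005) it snaps to the other end by itself; short of it, it springs back.
- knob_grip (a point): Point to grip the steel wing knob, on its vertical axis in the middle of the pan. The wing is an upright bar 52 mm long, 12 mm thick, 27 mm high on a hub of 20 mm radius; the point is 12 mm below its top, 27 mm above the abrasive disc (158 mm across) and 6 mm below the pan's rim. Grip it across its flat sides from above. Axes: x along the bar, y across, z up. The disc itself does not turn.
- disc_knob (a joint): Turn of the wing knob, rad: 0 = tight (start), growing as it slackens. Left-hand thread: it slackens clockwise seen from above; the other way it is hard against its stop. It turns stiffly (about 0.12 N m), stays where it is left, rises 2 mm a turn and has two turns of thread.
- dial_mark (a point): Tip of the white pointer line on the black speed dial (38 mm across, 17 mm high), on the sloping panel 90 mm to the -y side of the switch and 18 mm lower down the slope. To be left as it is.
- machine: The deburring machine, fixed to the bench: teal casting 230 mm wide and 420 mm long with the sloping panel in front (-x), pan and disc in the middle, grey upright motor at the back (its top 226 mm above the bench). Origin on the bench under the disc's axis; x points to its back, z up.
- blank_stack: Bystander: three dark round metal blanks stuck together, 40 mm across, 12 mm high, on the bench in front of the panel. Origin at the centre of its underside.
- parts_tray: Bystander: yellow compartment tray with blanks, 170 x 120 x 28 mm, left of the machine. Origin at the centre of its underside.
- spanner: Bystander: steel spanner, 160 mm, lying right of the machine.
- oil_bottle: Bystander: grey bottle, 48 mm across, 120 mm high, right of the machine. Origin at the centre of its underside.
- bench_brush: Bystander: bench brush, 180 mm, lying in front and left of the machine.
- grease_tin: Bystander: small plain tin, 42 mm across, 40 mm high, standing on the machine's casting behind the pan, on its left. Origin at the centre of its underside.

How it is judged:
On the way, in this order (a step that is already met when the one before it is completed fails the run):
1. the power switch is across at off (value of joint power_switch above 0.008 m), for 0.2 s.
2. the knob is slackened by half a turn (value of joint disc_knob above 2.85 rad), for 0.2 s.
At the end, for the whole second after the job is handed in: The power switch rests at off (slide beyond 8 of its 10 mm) and the wing knob has been turned at least 2.85 rad (half a turn, less a little) in its slackening direction and is still (value of joint power_switch above 0.008 m and value of joint disc_knob above 2.85 rad and velocity of joint disc_knob below 0.1 rad/s); the robot touches nothing.
It fails at once if the knob is slackened (by more than 0.3 rad) while the power switch is still on (value of joint disc_knob above 0.3 rad and value of joint power_switch below 0.005 m).
It fails at once if the speed dial is turned (its mark moves by more than 6 mm) (distance of dial_mark from where it was at the start of the episode above 0.006 m).
It fails at once if a bystander is moved by more than 30 mm (distance of any of blank_stack, parts_tray, spanner, oil_bottle, bench_brush, grease_tin from where it was at the start of the episode above 0.03 m).
It also fails if it takes over 72 s, if anything falls off the work surface, if the arm or the gripper's body presses on something with over 40 N, if the wrist force passes 120 N, or if a joint passes its speed limit or range.

### The arm

A 6-joint arm with a two-finger parallel gripper is mounted at the origin on the work surface. World frame = base frame: x ahead of the robot, y to its left, z up, the work surface at z = 0. Lengths are in m, angles in rad, forces in N, time in s.
With the tool pointing down it reaches from about 0.35 to 0.975 m from the base axis. Payload 17.4 kg.
Tool frame: the origin (TCP) lies between the finger pads; the fingertips stand 11 mm ahead of it and the grasp point (between the pads) lies 8 mm behind it; z points along the fingers, y is the direction in which the jaws open and shut (so a half turn about z gives the same grasp; the last joint's range is limited). The gripper opens to 85 mm and grips with 20 to 120 N. Pads are 22 mm wide; open, the fingers measure 114 mm over their backs; the gripper's body (76 mm by 85 mm) begins 54 mm behind the grasp point. The pads swing forward as they close: fully open they stand 13 mm farther back than shut.
Start: joints at [1.223, 0.116, 1.442, -0, 1.584, -0.038], TCP at [0.206, 0.643, 0.242] pointing down, gripper open.
Joint ranges: [-2.83, 2.83], [-0.83, 2.19], [0.07, 2.5], [-1.14, 4.28], [0.01, 3], [-2.97, 2.97]. Speed limits (rad/s): [1.89, 1.89, 2.22, 3.14, 3.14, 3.14].

### API

Orientations are given as a 3x3 rotation matrix whose columns are the frame's x, y, z axes.
In Python, from workcell import readout, viewer, workorder gives the robot as it stands.
- The arm moves only by the tool apply_moves, never from a script. Its argument "increments" is text: rows parted by semicolons, each of 7 numbers parted by spaces: the shift along the tool's x, y, z as a fraction of full scale, then the turn, a rotation vector about the tool's x, y, z as a fraction of full scale, then the closure, from -1 (fully open) to 1 (shut), so that 0 is half open. A call has 1 to 12 rows; each row shifts and turns the commanded pose from where the row before left it, along the tool's axes as they then stand; what a row does not reach is not made up. Full scale, the value 1, is 20 cm for a shift and pi rad for a turn. A row lasts 1/8 s, in which the tool goes at most 62.5 mm and 10.7 degrees, less where a joint would pass 70% of its speed; a pose out of reach is approached as far as the arm can. A call with a number of a shift or a turn outside -1 to 1 is refused whole. A call with a gripper value outside its range is refused whole. The fingers move at their own pace and stop on an object; the grip force is fixed at half the most. Time passes only in rows, so rows that do not move let the fingers close. It gives the time, the measured TCP pose, the force and the opening at its end, in the units of the state.
- readout.observe(): the state, without advancing time (a new reading comes with each control period).
- viewer.read_camera(name): name is "scene" or "top" or "wrist"; returns the picture (420x560x3 uint8, blue, green, red); there is no depth.
- viewer.camera_info(name): a dict with "vfov" (degrees; the focal length in pixels is half the picture's height over the tangent of half this angle, whatever the lens; pixels are square), "cx", "cy" (the principal point, pixels), "eye" and "orientation" of the camera in the world. Camera axes: x right, y down, z forward; pixel columns grow to the right and rows downward; lengths in m; the calibration is good to about 2 mm. The wrist camera is an equidistant fisheye: a pixel r from the principal point sees the ray r / f radians off the axis. A picture is of the moment at which its call begins: read the wrist's pose just before it. camera_info takes no time and is no camera call; for the wrist camera it gives the pose at the moment of the call.
- workorder.close_job(): hands the job in, once; it reports no verdict.
The state is a dict: "t": time; "joint_pos": joint angles; "qvel": joint speeds; "joint_torque": joint torques, N m; "eef_pos": TCP position; "ee_rot": TCP orientation; "ft_force": force on the tool from outside, world axes, zero at the start; "torque": the same for the moment, N m; "gripper_width": finger opening in m.
Only numpy, scipy, OpenCV 4.12 (cv2) and the standard library are available. Lean on these libraries where they do the work, as an engineer would, in place of code of your own. Each camera call takes 0.05 s, during which the arm holds its last target.

## Working session

There is one attempt and no reset: what is moved stays moved. The work goes in short steps, Python scripts to look and compute and a tool call to move; the robot and the scene stay as the last step left them, time stands still between calls to the robot, and variables do not carry over. Pictures are saved under pics/ and viewed, and the job is handed in when it is done.

Besides the shell and the picture viewer there is one more tool, called after "Request:" as a command line: name --argument value ..., lists and objects as JSON in quotes. apply_moves: Moves the arm, as the interface text tells. Its arguments: {"type":"object","properties":{"increments":{"type":"string"}},"required":["increments"]}

```bash
ls; mkdir -p pics; python3 - <<'E'
from workcell import readout, viewer, workorder
import cv2
s=readout.observe();print({k:s[k] for k in('t','eef_pos','ee_rot','gripper_width','ft_force')})
for n in("scene","top","wrist"):
    print(n,viewer.camera_info(n)); cv2.imwrite(f"pics/a_{n}.png",viewer.read_camera(n))
E
```

```text
pics
{'t': 0.0, 'eef_pos': array([0.20572217, 0.64269311, 0.24155179]), 'ee_rot': array([[-9.52387116e-01,  3.04891112e-01, -4.36900254e-04],
       [ 3.04891417e-01,  9.52386455e-01, -1.12484309e-03],
       [ 7.31432240e-05, -1.20449320e-03, -9.99999272e-01]]), 'gripper_width': 0.08546048846715847, 'ft_force': array([ 0.30521656, -0.49217043,  0.36890832])}
scene {'vfov': 47.91518497985956, 'cx': 281.96140055393556, 'cy': 204.2419644365865, 'eye': array([1.17811414, 0.62870998, 0.91827956]), 'orientation': array([[-0.67551439,  0.48757855, -0.55312518],
       [ 0.73724193,  0.45927929, -0.49551677],
       [ 0.01243559, -0.74251579, -0.66971312]])}
top {'vfov': 52.2511027255523, 'cx': 279.4869559262995, 'cy': 207.71510343421252, 'eye': array([0.41160339, 0.03303984, 1.04183809]), 'orientation': array([[ 0.01597545, -0.98805811,  0.15325131],
       [-0.99920583, -0.01018054,  0.0385236 ],
       [-0.03650337, -0.15374504, -0.98743606]])}
wrist {'vfov': 65.70646984690485, 'cx': 279.34914298910275, 'cy': 207.3521983690946, 'eye': array([0.128902  , 0.6671383 , 0.37349517]), 'orientation': array([[ 0.30326112,  0.90450654,  0.29983431],
       [ 0.95290643, -0.28738767, -0.09683829],
       [-0.00142218,  0.31508133, -0.94906361]])}
```

View pics/a_scene.png

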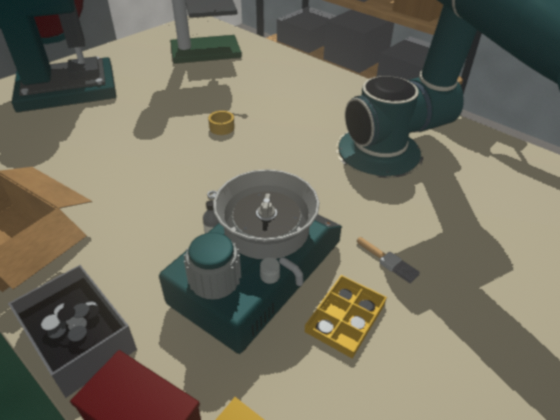

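View pics/a_top.png

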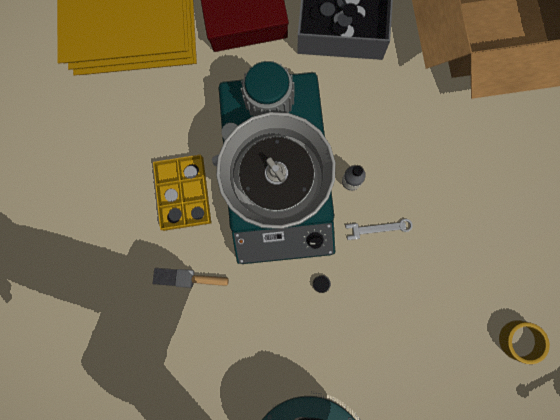

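View pics/a_wrist.png

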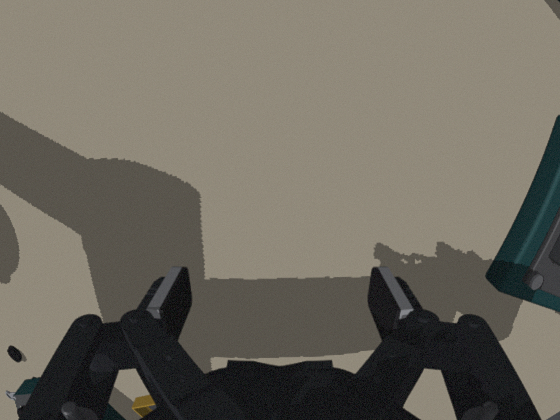

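```bash
python3 - <<'E'
import cv2
a=cv2.imread("pics/a_top.png"); cv2.imwrite("pics/b_top.png",cv2.resize(a[105:270,205:345],None,fx=4,fy=4,interpolation=cv2.INTER_CUBIC)[:600])
cv2.imwrite("pics/b_top2.png",cv2.resize(a[215:270,225:345],None,fx=6.5,fy=6.5,interpolation=cv2.INTER_CUBIC))
a=cv2.imread("pics/a_scene.png"); cv2.imwrite("pics/b_scene.png",cv2.resize(a[165:285,195:345],None,fx=5,fy=5,interpolation=cv2.INTER_CUBIC))
E
```

```text
(no output)
```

View pics/b_top.png

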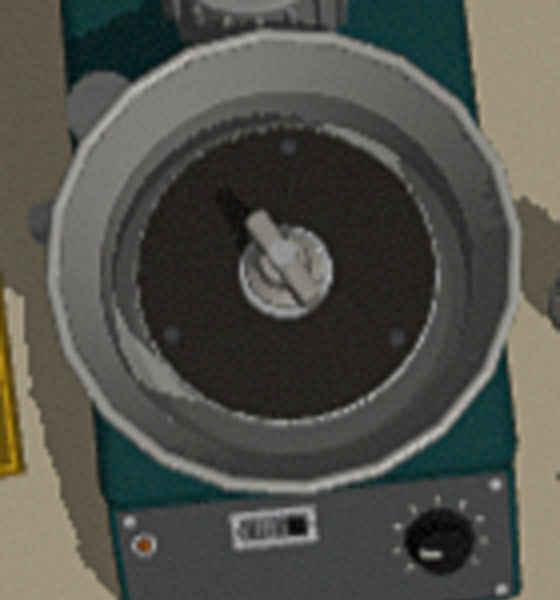

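View pics/b_top2.png

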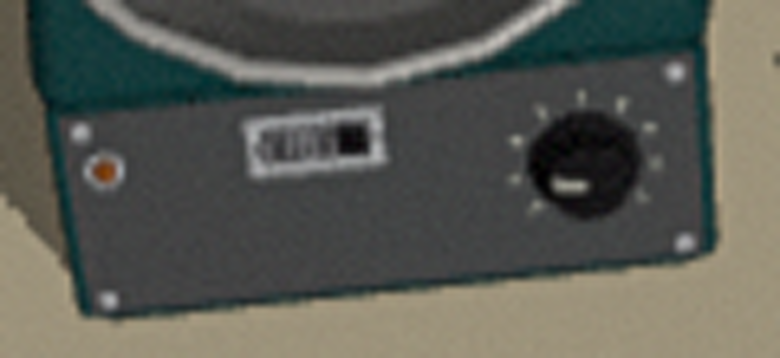

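View pics/b_scene.png

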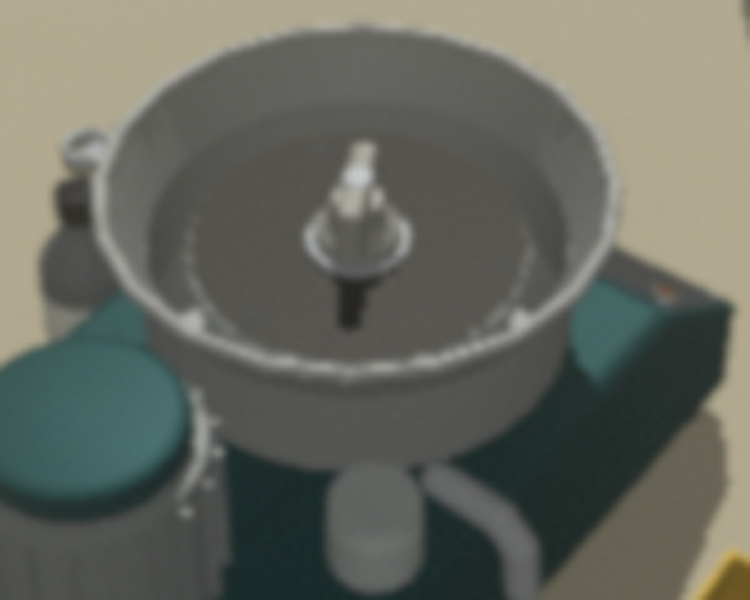

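```bash
cat > h.py <<'E'
import numpy as np, cv2
from scipy.optimize import least_squares
from workcell import readout, viewer
def cam(n,info=None):
    c=dict(info or viewer.camera_info(n)); c['f']=210/np.tan(np.radians(c['vfov']/2)); c['n']=n; return c
def rays(c,uv):
    uv=np.atleast_2d(np.array(uv,float)); d=(uv-[c['cx'],c['cy']])/c['f']
    if c['n']=='wrist':
        r=np.linalg.norm(d,axis=1); k=np.sinc(r/np.pi); v=np.c_[d*k[:,None],np.cos(r)]
    else: v=np.c_[d,np.ones(len(d))]
    return (v/np.linalg.norm(v,axis=1)[:,None])@c['orientation'].T
def proj(c,p):
    q=(np.atleast_2d(p)-c['eye'])@c['orientation']; 
    if c['n']=='wrist':
        r=np.hypot(q[:,0],q[:,1]); th=np.arctan2(r,q[:,2]); d=q[:,:2]*(th/r)[:,None]
    else: d=q[:,:2]/q[:,2:]
    return d*c['f']+[c['cx'],c['cy']]
def onz(c,uv,z):
    d=rays(c,uv); return c['eye']+d*((z-c['eye'][2])/d[:,2])[:,None]
def onplane(c,uv,p,n):
    d=rays(c,uv); return c['eye']+d*(((np.array(p)-c['eye'])@n)/(d@n))[:,None]
def tri(obs):
    A=np.zeros((3,3));b=np.zeros(3)
    for c,uv in obs:
        d=rays(c,uv)[0];M=np.eye(3)-np.outer(d,d);A+=M;b+=M@c['eye']
    p=np.linalg.solve(A,b); return p,[float(np.linalg.norm(np.cross(p-c['eye'],rays(c,uv)[0]))) for c,uv in obs]
E
python3 - <<'E'
from h import *
t=cam('top');s=cam('scene')
T=np.array([(48,250),(520,240),(285,28),(310,490)])/4+[205,105]-.4
S=np.array([(93,190),(620,195),(360,22),(355,375)])/5+[195,165]-.4
def f(v):
    P=np.r_[onz(t,T,v[2]),onz(s,S,v[2])]; return np.linalg.norm(P[:,:2]-v[:2],axis=1)-.119
r=least_squares(f,[.5,0,.17]);print(r.x,r.fun)
z=r.x[2]
# knob top ~ z+6mm
k=np.array([(262,215),(305,300)])/4+[205,105]-.4
P=onz(t,k,z+.004);print('bar',P,np.degrees(np.arctan2(*(P[1]-P[0])[[1,0]])),np.linalg.norm(P[1]-P[0]))
print(tri([(t,[(285)/4+204.6,250/4+104.6]),(s,[358/5+194.6,178/5+164.6])]))
# panel pts at ridge height approx
zr=z-.110
q=np.array([(313,143),(585,160),(75,131),(676,72),(108,300),(685,243)])/6.5+[225,215]-.4
print(onz(t,q,zr))
E
```

```text
[0.6170065  0.07576444 0.21598897] [-2.69779578e-03 -5.36619113e-04  6.16116274e-04 -2.65209208e-03
 -3.47845190e-03  1.45718083e-05 -8.81900854e-04 -1.81377378e-03]
bar [[0.63792106 0.08529259 0.21998897]
 [0.5950498  0.06331822 0.21998897]] -152.8618530160338 0.04817487417380865
(array([0.61800491, 0.07579099, 0.22114874]), [0.0029321215104132553, 0.002932121510413503])
[[ 0.49263436  0.08329291  0.10598897]
 [ 0.48809018 -0.00822069  0.10598897]
 [ 0.49566926  0.16401764  0.10598897]
 [ 0.51815439 -0.03870425  0.10598897]
 [ 0.43905934  0.15111364  0.10598897]
 [ 0.46080898 -0.04160517  0.10598897]]
```

```bash
cat >> h.py <<'E'
from scipy.spatial.transform import Rotation as Ro
def goal(p,R=None,s=None):
    s=s or readout.observe(); R0=s['ee_rot']; 
    d=R0.T@(np.array(p)-s['eef_pos']); print('shift/0.2 in tool:',np.round(d/.2,4))
    if R is not None: print('turn/pi in tool:',np.round(Ro.from_matrix(R0.T@R).as_rotvec()/np.pi,4))
yaw=np.radians(6.3)
def frames(yaw=yaw):
    x=np.array([np.cos(yaw),np.sin(yaw),0]);y=np.array([-np.sin(yaw),np.cos(yaw),0]);z=np.array([0,0,1.])
    a=np.radians(35); n=np.cos(a)*z-np.sin(a)*x; u=np.cos(a)*x+np.sin(a)*z
    return u,y,n,np.c_[-u,y,-n]
E
python3 - <<'E'
from h import *
u,y,n,R=frames(); ridge=np.array([.4926,.0833,.106]); p=ridge+.08*n
print(p); goal(p,R)
s=readout.observe(); Rd=np.c_[-np.array([np.cos(yaw),np.sin(yaw),0]),y,[0,0,-1]]; goal([.40,.09,.33],Rd)
print(Rd.T@(np.array([.40,.09,.33])-s['eef_pos'])/.2, Rd.T@(p-np.array([.40,.09,.33]))/.2)
E
```

```text
[0.44699099 0.07826472 0.17153216]
shift/0.2 in tool: [-2.0094 -2.3199  0.353 ]
turn/pi in tool: [-0.0411 -0.1916 -0.1293]
shift/0.2 in tool: [-1.7677 -2.3364 -0.4394]
turn/pi in tool: [-3.000e-04 -1.000e-04 -1.336e-01]
[-0.66218789 -2.85359292 -0.44139447] [-0.22709725 -0.08410468  0.79233918]
```

Request:
apply_moves --increments "0 0 -0.147 0 0 -0.0445 1;0 0 -0.147 0 0 -0.0445 1;0 0 -0.147 0 0 -0.0445 1;0 0 0 0 0 0 1"

```text
t: 0.65
eef_pos: [0.2059, 0.6432, 0.333]
ee_rot: [[-0.994, -0.111, 0.001], [-0.111, 0.994, 0.003], [-0.001, 0.003, -1.0]]
ft_force: [-1.0, 0.2, -0.6]
gripper_width: 0.0121
```

Request:
apply_moves --increments "-0.055 -0.238 0 0 0 0 1;-0.055 -0.238 0 0 0 0 1;-0.055 -0.238 0 0 0 0 1;-0.055 -0.238 0 0 0 0 1;-0.055 -0.238 0 0 0 0 1;-0.055 -0.238 0 0 0 0 1;-0.055 -0.238 0 0 0 0 1;-0.055 -0.238 0 0 0 0 1;-0.055 -0.238 0 0 0 0 1;-0.055 -0.238 0 0 0 0 1;-0.055 -0.238 0 0 0 0 1;-0.055 -0.238 0 0 0 0 1"

```text
t: 2.15
eef_pos: [0.3996, 0.088, 0.3296]
ee_rot: [[-0.994, -0.108, -0.001], [-0.108, 0.994, -0.0], [0.001, -0.0, -1.0]]
ft_force: [0.9, 1.5, 0.2]
gripper_width: -0.0002
```

Request:
apply_moves --increments "0 0 0 0 -0.0486 0 1;0 0 0 0 -0.0486 0 1;0 0 0 0 -0.0486 0 1;0 0 0 0 -0.0486 0 1;0 0 0 0 0 0 1;0 0 0 0 0 0 1"

```text
t: 2.9
eef_pos: [0.4199, 0.0957, 0.3348]
ee_rot: [[-0.824, -0.107, 0.556], [-0.09, 0.994, 0.058], [-0.559, -0.002, -0.829]]
ft_force: [-0.4, -0.3, -0.2]
gripper_width: 0.0
```

```bash
python3 - <<'E'
from h import *
u,y,n,R=frames(); ridge=np.array([.4926,.0833,.106]); p=ridge+.08*n
goal(p,R)
s=readout.observe();print(s['joint_pos'],s['eef_pos'],s['ft_force'])
import json
c=viewer.camera_info('wrist'); cv2.imwrite('pics/c_wrist.png',viewer.read_camera('wrist'))
E
```

```text
shift/0.2 in tool: [ 0.3524 -0.0997  0.747 ]
turn/pi in tool: [-0.001  -0.0056 -0.0003]
[ 0.19917997 -0.82938785  2.08028583 -0.0548855   1.29989536 -1.48119067] [0.41986483 0.0957383  0.33476811] [-0.44950337 -0.30837497 -0.24199127]
```

View pics/c_wrist.png

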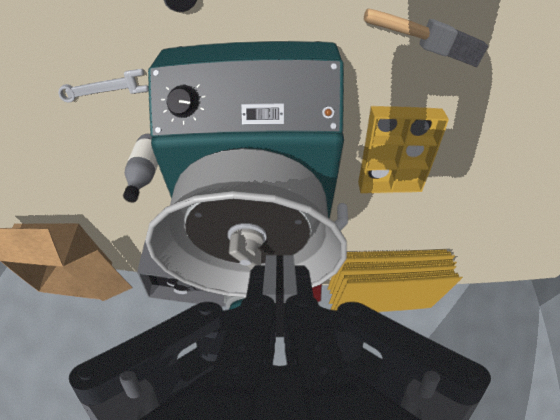

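```bash
python3 - <<'E'
import cv2
a=cv2.imread("pics/c_wrist.png"); cv2.imwrite("pics/d.png",cv2.resize(a[50:150,145:345],None,fx=4,fy=4,interpolation=cv2.INTER_CUBIC))
cv2.imwrite("pics/d2.png",cv2.resize(a[92:132,230:345],None,fx=6.9,fy=6.9,interpolation=cv2.INTER_CUBIC))
E
```

```text
(no output)
```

View pics/d.png

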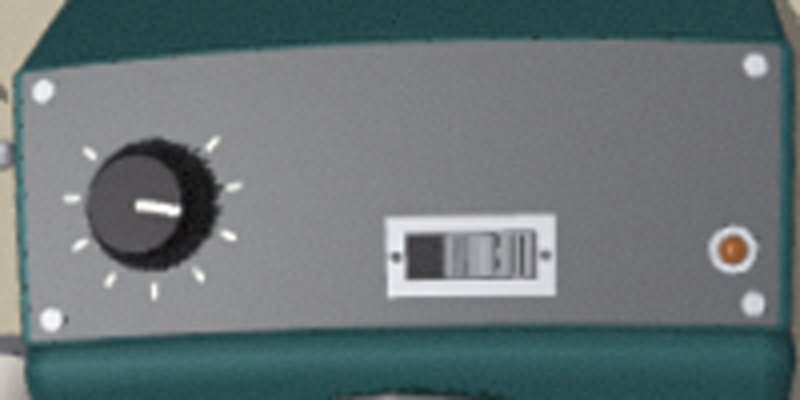

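View pics/d2.png

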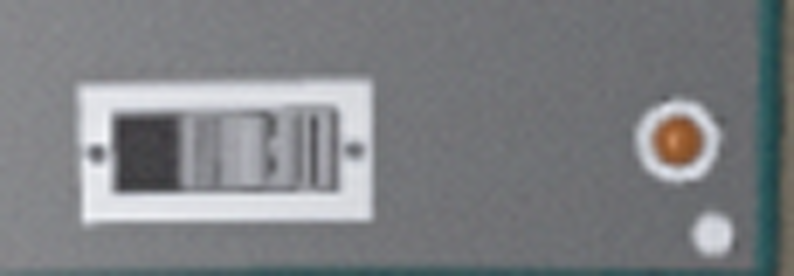

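```bash
python3 - <<'E'
from h import *
t=cam('top');w=cam('wrist')
W=lambda a:np.array(a)/4+[145,50]-.4
T=lambda a:np.array(a)/6.5+[225,215]-.4
for a,b in [((471,256.5),(316,142)),((43,91),(685,243)),((51,320),(676,72)),((754,65),(108,300)),((753,303),(80,132))]:
    print(tri([(w,W(a)),(t,T(b))]))
E
```

```text
(array([0.49302536, 0.08320207, 0.10624066]), [0.000929452414352515, 0.0009294524143525344])
(array([ 0.46274593, -0.04347966,  0.07540966]), [0.000652916401765975, 0.0006529164017659948])
(array([ 0.51763641, -0.03733163,  0.11369405]), [0.0008603142912126958, 0.0008603142912126896])
(array([0.43983662, 0.15556683, 0.07515955]), [0.0005738151813722706, 0.0005738151813723226])
(array([0.49454469, 0.16207209, 0.1131917 ]), [0.0007715578674639237, 0.0007715578674639215])
```

```bash
sed -i 's/radians(6.3)/radians(6.6)/' h.py; python3 - <<'E'
from h import *
u,y,n,R=frames(); B=np.array([.4930,.0832,.1062])
goal(B+.02*y+.06*n,R)
E
```

```text
shift/0.2 in tool: [ 3.516e-01 -5.000e-04  8.477e-01]
turn/pi in tool: [-0.002  -0.0053 -0.0016]
```

Request:
apply_moves --increments "0.07 0 0.05 0 0 0 1;0.07 0 0.05 0 0 0 1;0.07 0 0.08 0 0 0 1;0.07 0 0.08 0 0 0 1;0.07 0 0.1 0 0 0 1;0 0 0.1 0 0 0 1;0 0 0.1 0 0 0 1;0 0 0 -0.002 -0.0053 -0.0016 1;0 0 0 0 0 0 1"

```text
t: 4.08
eef_pos: [0.4473, 0.1028, 0.2055]
ee_rot: [[-0.822, -0.113, 0.558], [-0.095, 0.994, 0.061], [-0.561, -0.003, -0.828]]
ft_force: [0.6, 0.0, -0.3]
gripper_width: 0.0005
```

```bash
python3 - <<'E'
from h import *
u,y,n,R=frames(); B=np.array([.4930,.0832,.1062])
goal(B+.02*y+.06*n,R)
s=readout.observe();print(s['joint_pos'],s['eef_pos'],s['ft_force'])
cv2.imwrite('pics/e_wrist.png',viewer.read_camera('wrist'))
E
```

```text
shift/0.2 in tool: [ 0.1045 -0.0229  0.232 ]
turn/pi in tool: [-0.001  -0.0047  0.0001]
[ 0.2019033  -0.77561451  2.26340539 -0.05948802  1.06059023 -1.47025149] [0.44728292 0.10282499 0.20547578] [ 0.61739623  0.04212334 -0.29396616]
```

View pics/e_wrist.png

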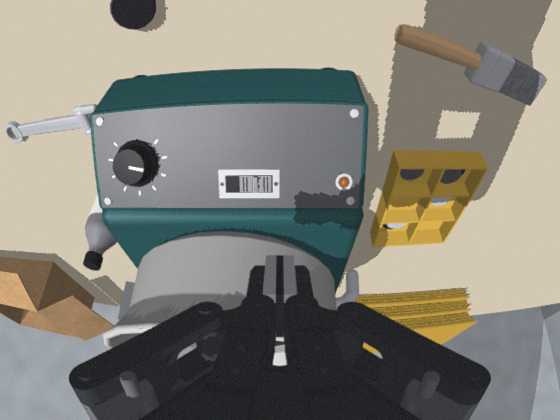

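Request:
apply_moves --increments "0.035 -0.006 0.05 0 0 0 1;0.035 -0.006 0.06 0 -0.0047 0 1;0.035 -0.006 0.06 0 0 0 1;0 0 0.06 0 0 0 1;0 0 0 0 0 0 1"

```text
t: 4.75
eef_pos: [0.4569, 0.1001, 0.1547]
ee_rot: [[-0.815, -0.113, 0.568], [-0.095, 0.994, 0.062], [-0.572, -0.003, -0.821]]
ft_force: [-0.5, 1.0, 1.1]
gripper_width: -0.0002
```

```bash
python3 - <<'E'
from h import *
u,y,n,R=frames(); B=np.array([.4930,.0832,.1062])
goal(B+.02*y+.06*n,R)
s=readout.observe();print(s['joint_pos'],s['eef_pos'],s['ft_force'])
a=viewer.read_camera('wrist')
cv2.imwrite('pics/f_wrist.png',a); cv2.imwrite("pics/f2.png",cv2.resize(a[180:260,200:300],None,fx=7,fy=7,interpolation=cv2.INTER_CUBIC))
E
```

```text
shift/0.2 in tool: [-0.0001 -0.0049 -0.0041]
turn/pi in tool: [-0.0011 -0.0008  0.0001]
[ 0.18822879 -0.73955332  2.33047975 -0.05590237  0.94443807 -1.47840841] [0.45685128 0.10013857 0.15465921] [-0.49118323  1.01072194  1.06539197]
```

View pics/f_wrist.png

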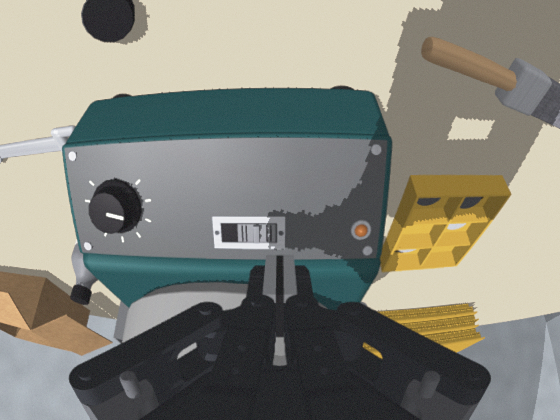

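View pics/f2.png

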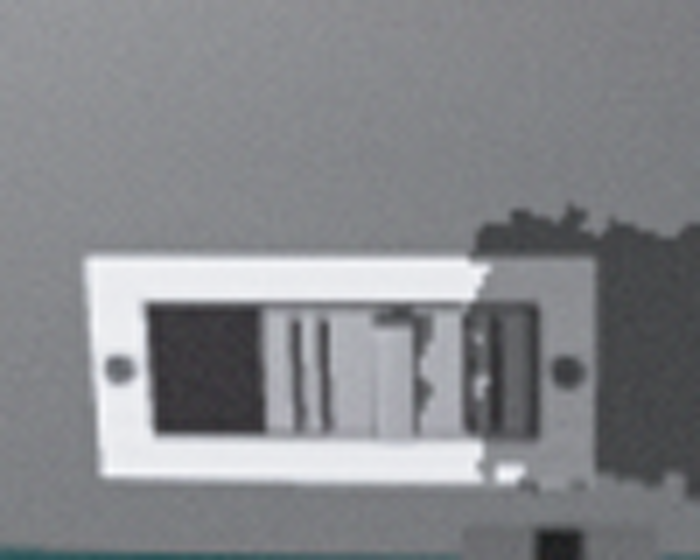

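```bash
python3 - <<'E'
from h import *
u,y,n,R=frames(); B=np.array([.4930,.0832,.1062]);w=cam('wrist')
F=lambda a:np.array(a)/7+[200,180]-.43
def loc(P): return np.round(np.array([(P-B)@u,(P-B)@y,(P-B)@n])*1000,1)
for q in [(394,318),(394,435),(375,375),(413,375)]: print('ridge',loc(onplane(w,F(q),B+.0045*n,n)[0]))
for q in [(85,256),(596,256),(598,485),(100,478)]: print('bezel',loc(onplane(w,F(q),B,n)[0]))
s=readout.observe(); print('tcp',loc(s['eef_pos']))
E
```

```text
ridge [-6.7  6.1  4.5]
ridge [4.7 5.8 4.5]
ridge [-1.2  4.3  4.5]
ridge [-1.2  7.7  4.5]
bezel [-10.7 -22.4  -0. ]
bezel [-10.9  24.    0. ]
bezel [11.7 24.4 -0. ]
bezel [ 11.6 -22.6   0. ]
tcp [ 0.5 21.  59.8]
```

```bash
python3 - <<'E'
from h import *
u,y,n,R=frames(); w=cam('wrist');s=readout.observe();R0=s['ee_rot'];tip=s['eef_pos']+.011*R0[:,2]
a=cv2.imread('pics/f_wrist.png');cv2.imwrite("pics/f3.png",cv2.resize(a[230:330,230:330],None,fx=6,fy=6,interpolation=cv2.INTER_CUBIC))
for q in [(266,257),(294,257)]:
  for off in (0,.011):print(np.round(1000*R0.T@(onplane(w,q,tip-off*R0[:,2],R0[:,2])[0]-tip),1))
E
```

```text
[ 7.6 -6.7 -0. ]
[ 13.2  -6.2 -11. ]
[ 7.6  7.  -0. ]
[ 13.2   6.5 -11. ]
```

View pics/f3.png

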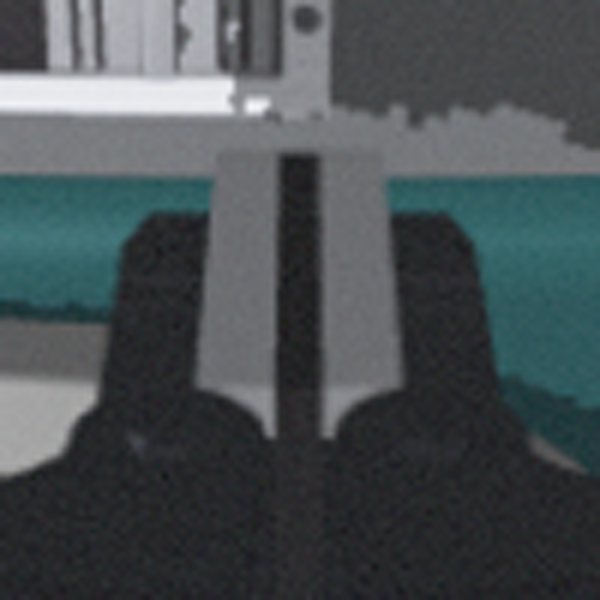

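Request:
apply_moves --increments "0 0 0.05 -0.001 0 0 1;0 0 0.05 0 0 0 1;0 0 0.05 0 0 0 1;0 0 0.04 0 0 0 1;0 0 0.025 0 0 0 1;0 0 0 0 0 0 1;0 0 0 0 0 0 1"

```text
t: 5.68
eef_pos: [0.4813, 0.103, 0.1207]
ee_rot: [[-0.814, -0.115, 0.57], [-0.095, 0.993, 0.066], [-0.573, -0.0, -0.819]]
ft_force: [0.3, -0.3, -0.3]
gripper_width: 0.0002
```

```bash
cat >> h.py <<'E'
B=np.array([.4930,.0832,.1062])
def loc(P):
    u,y,n,R=frames(); return np.round(np.array([(P-B)@u,(P-B)@y,(P-B)@n])*1000,1)
E
python3 - <<'E'
from h import *
s=readout.observe();print(loc(s['eef_pos']),s['ft_force'],s['joint_pos'])
a=viewer.read_camera('wrist')
cv2.imwrite("pics/g2.png",cv2.resize(a[200:300,200:320],None,fx=6,fy=6,interpolation=cv2.INTER_CUBIC))
E
```

```text
[ 0.6 21.  17.3] [ 0.34550356 -0.29458063 -0.25946868] [ 0.1802536  -0.63501971  2.33166985 -0.05060009  0.83603227 -1.48399246]
```

View pics/g2.png

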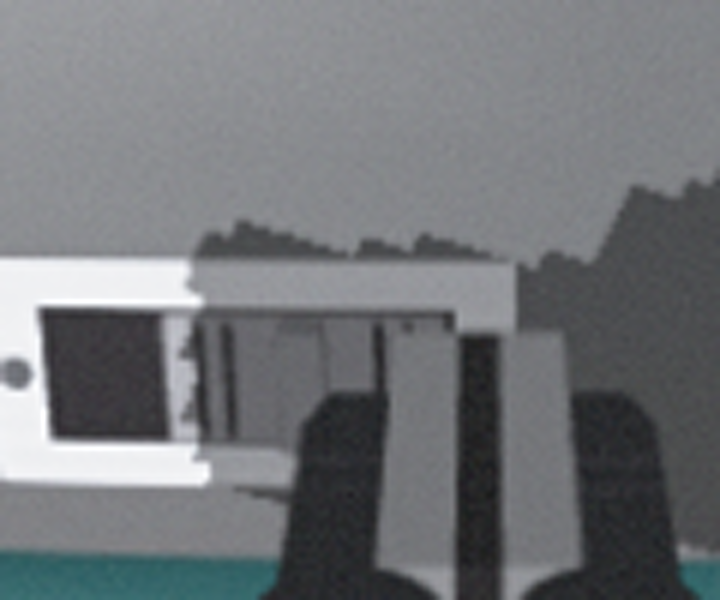

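Request:
apply_moves --increments "0 0 0.011 0 0 0 1;0 0 0.01 0 0 0 1;0 0 0 0 0 0 1;0 -0.012 0 0 0 0 1;0 -0.012 0 0 0 0 1;0 0 0 0 0 0 1"

```text
t: 6.48
eef_pos: [0.4842, 0.0982, 0.117]
ee_rot: [[-0.814, -0.115, 0.569], [-0.094, 0.993, 0.065], [-0.573, -0.0, -0.819]]
ft_force: [-0.7, 0.1, 0.4]
gripper_width: -0.0003
```

```bash
python3 - <<'E'
from h import *
s=readout.observe();print(loc(s['eef_pos']),s['ft_force'])
E
```

```text
[ 0.5 15.9 12.9] [-0.65912468  0.08831057  0.42736193]
```

Near contact, no forces. Push on to y ≈ 6.

Request:
apply_moves --increments "0 -0.008 0 0 0 0 1;0 -0.008 0 0 0 0 1;0 -0.008 0 0 0 0 1"

```text
t: 6.85
eef_pos: [0.4847, 0.0937, 0.1171]
ee_rot: [[-0.814, -0.115, 0.569], [-0.095, 0.993, 0.066], [-0.573, -0.0, -0.819]]
ft_force: [-0.9, 3.3, -0.0]
gripper_width: -0.0002
```

Request:
apply_moves --increments "0 -0.008 0 0 0 0 1;0 -0.008 0 0 0 0 1;0 -0.008 0 0 0 0 1;0 0 0 0 0 0 1"

```text
t: 7.35
eef_pos: [0.4853, 0.0887, 0.117]
ee_rot: [[-0.814, -0.115, 0.569], [-0.094, 0.993, 0.065], [-0.573, -0.001, -0.82]]
ft_force: [-0.4, 0.1, -0.5]
gripper_width: 0.0003
```

```bash
python3 - <<'E'
from h import *
s=readout.observe();print(loc(s['eef_pos']),s['ft_force'])
a=viewer.read_camera('wrist')
cv2.imwrite("pics/i2.png",cv2.resize(a[200:300,180:300],None,fx=6,fy=6,interpolation=cv2.INTER_CUBIC))
E
```

```text
[ 0.4  6.4 12.9] [-0.39820579  0.06007085 -0.53319682]
```

View pics/i2.png

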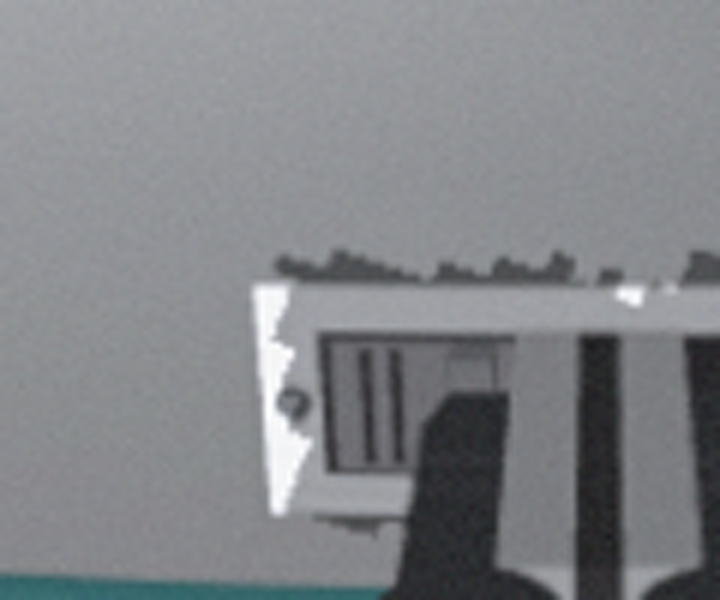

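Request:
apply_moves --increments "0 0.012 0 0 0 0 1;0 0.012 -0.03 0 0 0 1;0 0 -0.08 0 0 0 1;0 0 -0.12 0 0 0 1;0 0 -0.12 0 0 0 1;0 0 -0.1 0 0 0 1;0 0 -0.1 0 0.048 0 1;0 0 -0.12 0 0.048 0 1;0 0 -0.15 0 0.048 0 1;0 0 -0.2 0 0.048 0 1;0 0 -0.1 0 0 0 1;0 0 0 0 0 0 1"

```text
t: 8.9
eef_pos: [0.3996, 0.0845, 0.3174]
ee_rot: [[-0.993, -0.115, 0.009], [-0.115, 0.993, 0.0], [-0.009, -0.001, -1.0]]
ft_force: [0.1, 1.2, -0.7]
gripper_width: 0.0001
```

```bash
python3 - <<'E'
from h import *
s=readout.observe();print(s['eef_pos'],s['ft_force'],s['joint_pos'])
cv2.imwrite("pics/j_w.png",viewer.read_camera('wrist'))
E
```

```text
[0.39957697 0.08450769 0.31737577] [ 0.09090029  1.19796745 -0.73098328] [ 1.46684605e-01 -4.94632728e-01  1.84874703e+00 -1.10612316e-03
  1.77827191e+00 -1.53969151e+00]
```

View pics/j_w.png

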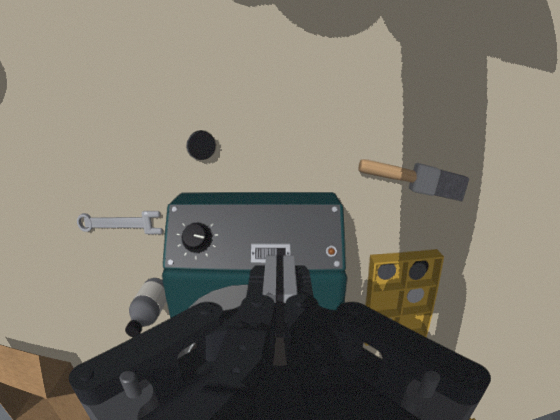

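```bash
cat >> h.py <<'E'
def down(yw):
    a=np.radians(yw);y=np.array([np.cos(a),np.sin(a),0]);z=np.array([0,0,-1.]);return np.c_[np.cross(y,z),y,z]
E
python3 - <<'E'
from h import *
goal([.617,.075,.33],down(117.1))
E
```

```text
shift/0.2 in tool: [-1.0773 -0.1722 -0.0606]
turn/pi in tool: [-0.0007  0.0024 -0.1138]
```

Request:
apply_moves --increments "-0.15 -0.025 -0.02 0 0.0024 0 -1;-0.15 -0.025 -0.02 0 0 0 -1;-0.15 -0.025 -0.02 0 0 0 -1;-0.15 -0.025 0 0 0 0 -1;-0.15 -0.025 0 0 0 0 -1;-0.15 -0.025 0 0 0 0 -1;-0.15 -0.022 0 0 0 0 -1;-0.027 0 0 0 0 -0.038 -1;0 0 0 0 0 -0.038 -1;0 0 0 0 0 -0.038 -1;0 0 0 0 0 0 -1;0 0 0 0 0 0 -1"

```text
t: 10.45
eef_pos: [0.6168, 0.075, 0.328]
ee_rot: [[-0.891, -0.453, -0.002], [-0.453, 0.891, -0.001], [0.002, -0.0, -1.0]]
ft_force: [0.2, -0.9, 0.7]
gripper_width: 0.0856
```

```bash
python3 - <<'E'
from h import *
goal([.617,.075,.33],down(117.1))
s=readout.observe();print(s['eef_pos'],s['ft_force'],s['joint_pos'])
cv2.imwrite("pics/k_w.png",viewer.read_camera('wrist'))
E
```

```text
shift/0.2 in tool: [-0.001  -0.0004 -0.0098]
turn/pi in tool: [-0.     -0.0007 -0.0007]
[0.6167834  0.07497273 0.32804872] [ 0.19343639 -0.8915447   0.69715819] [ 8.02843111e-02 -9.07463906e-03  1.43425694e+00 -8.47452410e-04
  1.71843963e+00 -1.96130901e+00]
```

View pics/k_w.png

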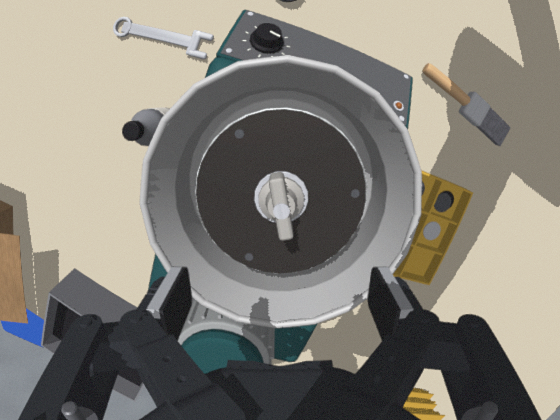

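```bash
python3 - <<'E'
import cv2
a=cv2.imread("pics/k_w.png"); cv2.imwrite("pics/k2.png",cv2.resize(a[155:255,235:335],None,fx=6,fy=6,interpolation=cv2.INTER_CUBIC))
E
```

```text
(no output)
```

View pics/k2.png

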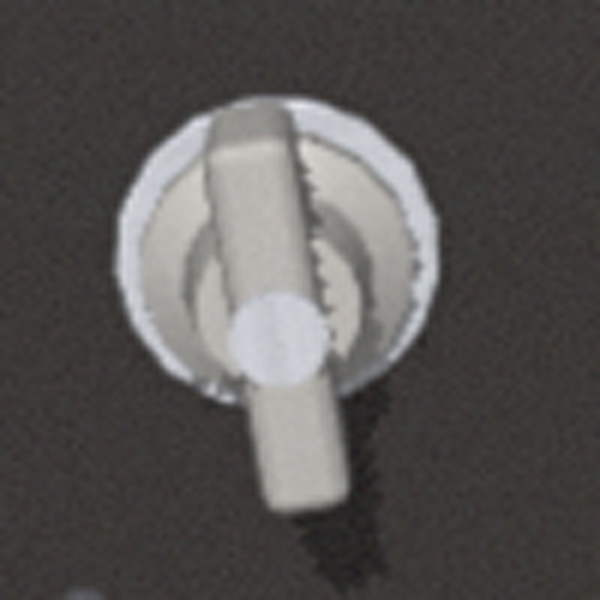

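```bash
python3 - <<'E'
from h import *
w=cam('wrist');t=cam('top')
K=lambda a:np.array(a)/6+[235,155]-.42
print(tri([(w,K((280,340))),(t,(285/4+204.6,250/4+104.6))]))
for z in (.217,.222,.227):
    P=onz(w,[K(q) for q in [(252,148),(308,507),(280,340),(210,151),(297,151),(268,503),(348,495)]],z)
    d=P[1]-P[0]; print(z,np.round((P[0]+P[1])/2,4),'cap',np.round(P[2],4),'L',np.linalg.norm(d),'W',np.linalg.norm(P[3]-P[4]),np.linalg.norm(P[5]-P[6]))
    for i,j in((0,1),(3,5),(4,6)):print(np.degrees(np.arctan2(*(P[i]-P[j])[[1,0]])))
# rim height check from wrist and centre
E
```

```text
(array([0.61432048, 0.07336967, 0.23697664]), [0.0016451587551223055, 0.00164515875512251])
0.217 [0.6179 0.0768 0.217 ] cap [0.6188 0.0772 0.217 ] L 0.05052794880026304 W 0.011134803326054423 0.010924212619929307
-144.3946201056464
-144.29903088813916
-144.41092480000242
0.222 [0.6164 0.076  0.222 ] cap [0.6173 0.0764 0.222 ] L 0.049489154453186204 W 0.010905885053582306 0.010699623841138654
-144.39462010564634
-144.29903088813913
-144.41092480000245
0.227 [0.6149 0.0752 0.227 ] cap [0.6158 0.0756 0.227 ] L 0.04845036010610946 W 0.010676966781110145 0.010475035062348013
-144.3946201056464
-144.29903088813916
-144.41092480000245
```

```bash
python3 - <<'E'
from h import *
goal([.6168,.0762,.214],down(125.6))
E
```

```text
shift/0.2 in tool: [-0.0036  0.0058  0.5709]
turn/pi in tool: [ 0.0001 -0.0007 -0.0478]
```

Request:
apply_moves --increments "-0.0036 0.0058 0 0 0 -0.024 -1;0 0 0 0 -0.0007 -0.024 -1;0 0 0.12 0 0 0 -1;0 0 0.12 0 0 0 -1;0 0 0.1 0 0 0 -1;0 0 0.06 0 0 0 -1;0 0 0 0 0 0 -1"

```text
t: 11.38
eef_pos: [0.6172, 0.0763, 0.2478]
ee_rot: [[-0.812, -0.584, -0.001], [-0.584, 0.812, 0.0], [0.001, 0.001, -1.0]]
ft_force: [0.1, -0.5, 0.6]
gripper_width: 0.0854
```

```bash
python3 - <<'E'
from h import *
goal([.6168,.0762,.214],down(125.6))
s=readout.observe();print(s['eef_pos'],s['ft_force'],s['joint_pos'])
cv2.imwrite("pics/l_w.png",viewer.read_camera('wrist'))
E
```

```text
shift/0.2 in tool: [0.0017 0.0005 0.1688]
turn/pi in tool: [ 0.0003 -0.0003  0.0008]
[0.61718544 0.07632183 0.24775342] [ 0.11246586 -0.4875215   0.61454918] [ 8.19039694e-02  3.30842358e-04  1.55347061e+00  2.60327308e-04
  1.58917358e+00 -2.11270957e+00]
```

View pics/l_w.png

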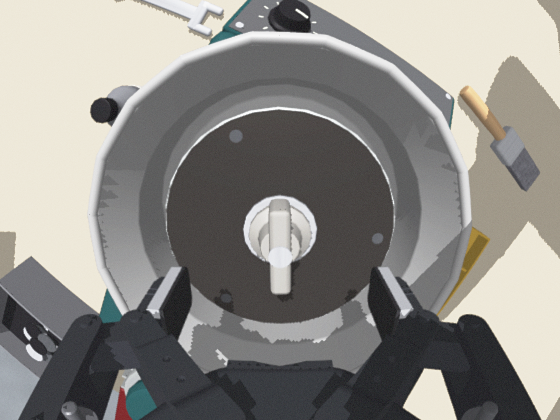

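Request:
apply_moves --increments "0.0017 0 0.06 0 0 0 -1;0 0 0.05 0 0 0 -1;0 0 0.04 0 0 0 -1;0 0 0.019 0 0 0 -1;0 0 0 0 0 0 -1"

```text
t: 12.05
eef_pos: [0.617, 0.0761, 0.2144]
ee_rot: [[-0.812, -0.584, -0.001], [-0.584, 0.812, 0.0], [0.001, 0.001, -1.0]]
ft_force: [-0.2, 0.1, -0.8]
gripper_width: 0.0852
```

```bash
python3 - <<'E'
from h import *
goal([.6168,.0762,.214],down(125.6))
s=readout.observe();print(s['eef_pos'],s['ft_force'],s['joint_pos'])
cv2.imwrite("pics/m_w.png",viewer.read_camera('wrist'))
E
```

```text
shift/0.2 in tool: [0.0006 0.001  0.0019]
turn/pi in tool: [ 0.0002 -0.0002  0.0009]
[0.61701967 0.07611598 0.21438477] [-0.16275223  0.13280515 -0.77281401] [ 8.16031734e-02  9.78029809e-03  1.59785906e+00  2.43390027e-04
  1.53469172e+00 -2.11328276e+00]
```

View pics/m_w.png

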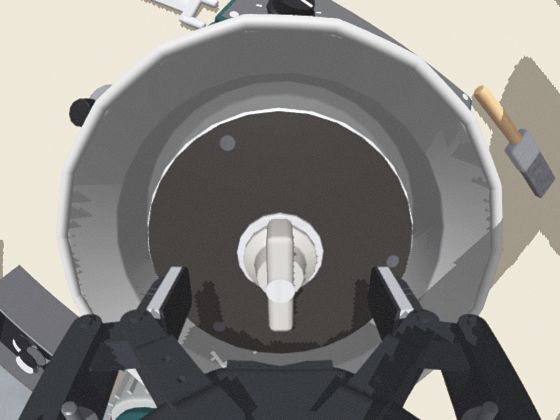

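```bash
python3 - <<'E'
from h import *
w=cam('wrist');s=readout.observe();p=s['eef_pos']
for dz in(-.011,0,.008,.012): print(dz,proj(w,p+[0,0,dz]))
for z in (.217,.222,.227):print(onz(w,[(280,291),(280,331)],z))
E
```

```text
-0.011 [[279.97268567 270.91026892]]
0 [[280.00696805 282.3066543 ]]
0.008 [[280.03437449 291.50360482]]
0.012 [[280.04893665 296.4224217 ]]
[[0.61990035 0.07816046 0.217     ]
 [0.63999659 0.092715   0.217     ]]
[[0.61726784 0.07624481 0.222     ]
 [0.63658877 0.09023785 0.222     ]]
[[0.61463533 0.07432917 0.227     ]
 [0.63318095 0.08776069 0.227     ]]
```

Request:
apply_moves --increments "0 0 0 0 0 0 1;0 0 0 0 0 0 1;0 0 0 0 0 0 1;0 0 0 0 0 0 1;0 0 0 0 0 0 1;0 0 0 0 0 0 1"

```text
t: 12.85
eef_pos: [0.617, 0.0763, 0.2148]
ee_rot: [[-0.811, -0.585, -0.0], [-0.585, 0.811, 0.0], [0.0, 0.001, -1.0]]
ft_force: [-2.8, 1.9, 4.0]
gripper_width: 0.0106
```

```bash
python3 - <<'E'
from h import *
s=readout.observe();print(s['eef_pos'],s['ft_force'],s['torque'],s['gripper_width'])
cv2.imwrite("pics/n_w.png",viewer.read_camera('wrist'))
E
```

```text
[0.61699952 0.07628858 0.2148199 ] [-2.77112197  1.94244367  4.01659235] [0.3269565  0.45538962 0.13222755] 0.01057043389027994
```

View pics/n_w.png

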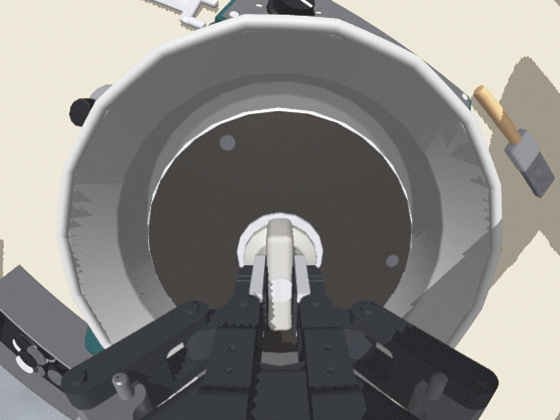

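Request:
apply_moves --increments "0 0 0 0 0 0.02 1;0 0 0 0 0 0.03 1;0 0 0 0 0 0.03 1;0 0 -0.001 0 0 0.03 1;0 0 0 0 0 0.03 1;0 0 0 0 0 0 1"

```text
t: 13.65
eef_pos: [0.617, 0.0763, 0.2149]
ee_rot: [[-0.983, -0.184, -0.001], [-0.184, 0.983, 0.001], [0.0, 0.001, -1.0]]
ft_force: [-3.4, 2.9, 4.0]
gripper_width: 0.0104
```

```bash
python3 - <<'E'
from h import *
s=readout.observe();print(s['eef_pos'],s['ft_force'],s['torque'],s['gripper_width'],s['joint_pos'][5],s['t'])
cv2.imwrite("pics/o_w.png",viewer.read_camera('wrist'))
E
```

```text
[0.6169986  0.0762756  0.21494325] [-3.37390183  2.89015079  4.0237559 ] [ 0.43749967  0.60445434 -0.12166435] 0.010443249590054804 -1.6739015361464549 13.65
```

View pics/o_w.png

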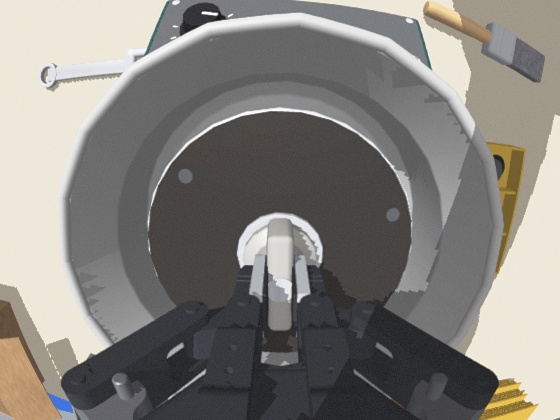

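Request:
apply_moves --increments "0 0 0 0 0 0.04 1;0 0 -0.001 0 0 0.04 1;0 0 0 0 0 0.04 1;0 0 0 0 0 0.04 1;0 0 0 0 0 0.04 1;0 0 -0.001 0 0 0.04 1;0 0 0 0 0 0.04 1;0 0 0 0 0 0.04 1;0 0 0 0 0 0.04 1;0 0 0 0 0 0.04 1;0 0 0 0 0 0.04 1;0 0 0 0 0 0 1"

```text
t: 15.2
eef_pos: [0.617, 0.0764, 0.2154]
ee_rot: [[-0.365, 0.931, -0.0], [0.931, 0.365, 0.001], [0.001, -0.0, -1.0]]
ft_force: [-3.0, 4.5, 4.9]
gripper_width: 0.0107
```

Request:
apply_moves --increments "0 0 0 0 0 0.04 1;0 0 -0.001 0 0 0.04 1;0 0 0 0 0 0.04 1;0 0 0 0 0 0.04 1;0 0 0 0 0 0.04 1;0 0 -0.001 0 0 0.04 1;0 0 0 0 0 0.04 1;0 0 0 0 0 0.04 1;0 0 0 0 0 0.04 1;0 0 0 0 0 0.04 1;0 0 0 0 0 0.04 1;0 0 0 0 0 0.04 1"

```text
t: 16.7
eef_pos: [0.6171, 0.0764, 0.2159]
ee_rot: [[0.907, 0.421, 0.0], [0.421, -0.907, 0.001], [0.0, -0.001, -1.0]]
ft_force: [-1.8, 4.2, 4.3]
gripper_width: 0.0107
```

Request:
apply_moves --increments "0 0 0 0 0 0.03 1;0 0 0 0 0 0.03 1;0 0 0 0 0 0 1;0 0 0 0 0 0 1;0 0 0 0 0 0 1"

```text
t: 17.32
eef_pos: [0.6172, 0.0764, 0.2159]
ee_rot: [[0.969, 0.248, 0.0], [0.248, -0.969, 0.001], [0.0, -0.001, -1.0]]
ft_force: [-2.4, 3.7, 5.2]
gripper_width: 0.0104
```

```bash
python3 - <<'E'
from h import *
s=readout.observe();print(s['eef_pos'],s['ft_force'],s['torque'],s['gripper_width'],s['joint_pos'][5]+2.1133,s['t'])
cv2.imwrite("pics/p_w.png",viewer.read_camera('wrist'))
E
```

```text
[0.61717412 0.07638192 0.2159171 ] [-2.44597973  3.6934037   5.20467953] [ 0.74046907  0.41740366 -0.15139224] 0.010403656696485766 3.515550170831022 17.325
```

View pics/p_w.png

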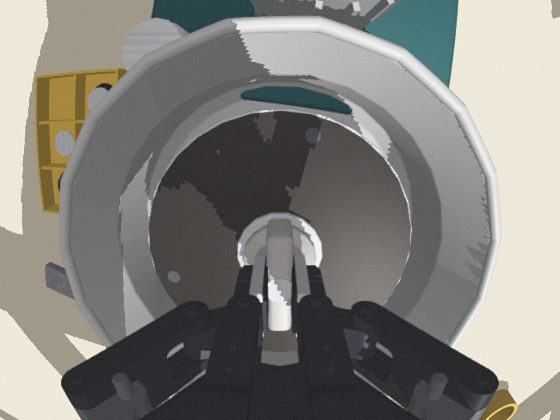

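Request:
apply_moves --increments "0 0 0 0 0 0 -1;0 0 0 0 0 0 -1;0 0 0 0 0 0 -1;0 0 0 0 0 0 -1;0 0 0 0 0 0 -1;0 0 -0.05 0 0 0 -1;0 0 -0.1 0 0 0 -1;0 0 -0.15 0 0 0 -1;0 0 -0.15 0 0 0 -1;0 0 -0.15 0 0 0 -1;0 0 0 0 0 0 -1;0 0 0 0 0 0 -1"

```text
t: 18.88
eef_pos: [0.6171, 0.0761, 0.3359]
ee_rot: [[0.97, 0.245, -0.0], [0.245, -0.97, 0.0], [-0.0, -0.0, -1.0]]
ft_force: [0.1, 0.8, -0.8]
gripper_width: 0.085
```

```bash
python3 - <<'E'
from h import *
s=readout.observe();print(s['eef_pos'],s['ft_force'],s['gripper_width'],s['t'])
cv2.imwrite("pics/q_w.png",viewer.read_camera('wrist'));a=viewer.read_camera('top');cv2.imwrite("pics/q_t.png",a)
E
```

```text
[0.61706487 0.07607976 0.3359084 ] [ 0.13291147  0.78571461 -0.75512645] 0.08499282990830327 18.875
```

View pics/q_w.png

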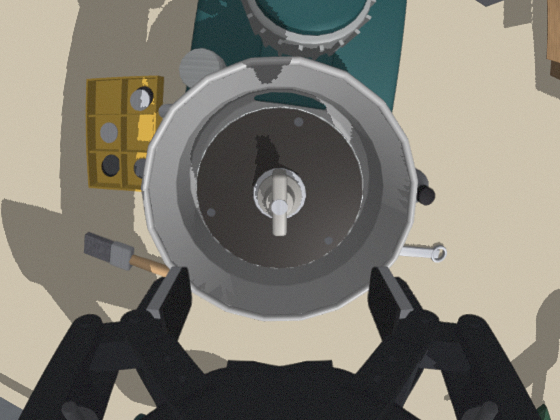

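View pics/q_t.png

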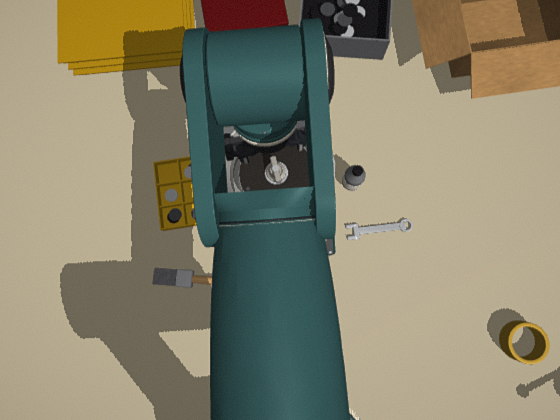

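```bash
python3 - <<'E'
import cv2
a=cv2.imread("pics/j_w.png"); cv2.imwrite("pics/j2.png",cv2.resize(a[200:270,160:350],None,fx=4,fy=4,interpolation=cv2.INTER_CUBIC))
E
```

```text
(no output)
```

View pics/j2.png

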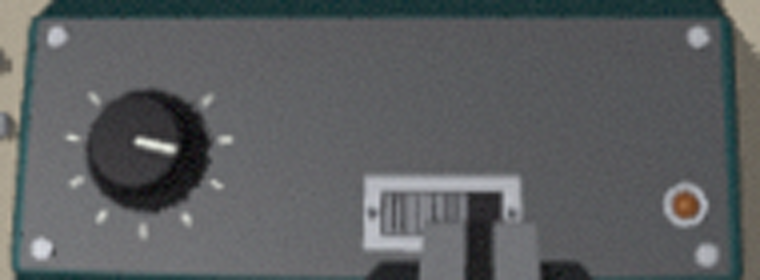

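The slide sits at the dial end: the dark gap is now on the right of the slot, at about (485,207) in the enlarged crop. The dial pointer is unchanged, and the knob bar stays turned after release.

```bash
python3 -c "
from workcell import workorder
print(workorder.close_job())"
```

```text
the job is handed in; nothing more can be done
None
```

The power switch is off and the wing knob is slackened by about 3.5 rad, a little over half a turn. The job was handed in at about 19 s.

- **Switch:** I came in along the panel's normal with the fingers shut and pushed the ridge towards the dial. It snapped across. The picture after backing off shows the slide at the dial end of its slot. I did not look at it again after turning the knob, because the arm hid it.
- **Knob:** I gripped the bar from above and turned it clockwise. The bar followed the fingers, and after release the picture shows it still at the turned angle.
- **Everything else:** The dial's pointer looked unchanged after the push. In the last pictures the tray, spanner, bottle and brush looked unmoved. The blank stack and the grease tin were hidden from the top camera at the end, so I did not confirm them.
- **Arm:** It was clear at the end, about 12 cm above the grip height with the gripper open and the wrist force near zero.

Two measurements disagreed:
- **Bar angle:** The top camera gave 27°, the closer wrist view 35.6°. I used the wrist value, and the bar lined up with the fingers.
- **Knob height:** A rough two-camera estimate of the knob's cap gave 0.237 m. I rejected it in favour of about 0.222 m from the given dimensions.

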